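# Press a re-glued carton in the desk quick clamp, then free it

## Task

The carton in the desk clamp has a freshly glued side. Without touching the carton, pump the clamp's trigger paddle until the sprung jaw pad holds it firmly against the stop, with a squeeze between 8 and 27 N and never more than 38 N, and leave it gripped for three seconds with the paddle up. Then press the release lever and, keeping it down, slide the clamp head back fully home, leaving the carton standing against the stop; never shove the head forward by hand, never push on the clamp with more than 40 N, and leave the things around alone.

Things in the scene. Friction and masses are not known exactly. Their poses are not given: they have to be found in the camera images.
- clamp: Base of the clamp, fixed to the desk: dark steel plate 444 x 110 x 8 mm with a toothed rail and at one end a grey upright stop. Origin on the desk top, on the centre line, 165 mm from the plate's rear end. x points along the plate from the sliding head to the stop (the way the jaw closes), y across, z up. All x and z values below are in this frame with head = 0; the head's parts move along +x with it.
- stop: The upright stop, fixed on the base plate, 100 mm wide, top 80 mm above the desk. Origin on the desk top straight below the middle of its rubber face, which looks back at the jaw; axes as the clamp's. It is set between x = 0.236 and 0.248 of the clamp's frame.
- head (a joint): How far the clamp head has slid towards the stop, m: 0 = fully home against its end stop, 0.062 at most. A ratchet with 7 mm teeth lets the head go forward and holds it from going back. Its sliding friction is about 4 N, plus 1 or 2 N from the ratchet.
- hump (a point): Centre of the top of the head's grey housing, at x = -0.007, z = 0.100. This hump is 46 mm long (x = -0.030 to +0.016) and 50 mm wide, with upright faces. The paddle goes rearwards (-x) from it, the release lever lies in front of it (+x); the jaw plate in front of the lever is at x = 0.070 to 0.080, 68 mm high.
- paddle_top (a point): Middle of the top of the trigger paddle's black thumb plate (44 mm along x, 40 mm across), at x = -0.100, z = 0.096 with the paddle up. Press it down from above. It turns about a cross axis 92 mm ahead of (+x) and 8 mm below this point.
- trigger (a joint): Paddle angle, rad: 0 = up (spring), 0.42 = bottom stop. Down past 0.35 (32 mm; 0.36 to 0.39 is good) and fully up again clicks the head on one tooth, 7 mm (free, at times two; squeezing, rarely half). Its spring takes 3 to 5 N, the free head with its ratchet 3 N more; each newton of squeeze adds about 0.5 N on the way down. When down, the head can be 1 to 4 mm past its tooth: the squeeze falls 2 to 6 N as it comes up.
- lever_top (a point): Middle of the top of the release lever's steel pad (40 mm along x, 40 mm across), at x = 0.042, z = 0.071 with the lever up. The hump's front face rises 26 mm behind it (-x): with the lever kept down, push on that face towards -x to slide the head home.
- release (a joint): Release lever angle, rad: 0 = up (spring), 0.26 = bottom stop. It turns about a cross axis 54 mm behind (-x) and 28 mm below point lever_top. Above 0.13 (7 mm down) the ratchet is free, 0.15 to 0.22 is good; let up, it grips again. Takes 1 to 3 N unloaded, up to about 15 N under squeeze. It flicks a little as the head ratchets forward.
- pad_face (a point): Centre of the front face of the jaw pad (rubber plate 76 mm wide, 52 mm high, on springs), at x = 0.108, z = 0.042 when not pressed. It gives way 1 mm for each 1.6 N and bottoms after 21 mm, so one tooth more means about 11 N more squeeze.
- carton: Loose carton of face masks, 100 mm along the clamp, 180 mm across, 70 mm high, 0.2 to 0.4 kg, standing on the base plate between pad and stop with small gaps. Origin at the centre of its underside; against the stop that is 50 mm from the stop's origin. It is stiff.
- glue: Bystander: glue stick standing on the desk, 26 mm across, 88 mm high; origin at the centre of its foot.
- notes: Bystander: block of sticky notes, 78 x 78 x 23 mm; origin at the centre of its underside.
- paper_clip: Bystander: black binder clip, 39 x 32 x 22 mm; origin at the centre of its underside.
- corrector: Bystander: small bottle of correction fluid, 27 mm across, 65 mm high; origin at the centre of its foot.
- pen_black: Bystander: black pen, 136 mm long, lying on the desk; origin at the centre of its underside.
Mind the look-alikes: they are no part of the job. Of the things that look like the carton, the larger one is meant.

How it is judged:
By the outcome, as a careful person would: the job done as asked, in the order asked, and still so for the second after the job is handed in, with the robot touching nothing.
It also fails if it takes over 72 s, if anything falls off the work surface, if the arm or the gripper's body presses on something with over 40 N, if the wrist force passes 120 N, or if a joint passes its speed limit or range.

## Robot

A 7-joint arm with a two-finger parallel gripper is mounted at the origin on a cart in front of the work surface, level with it; the furniture and walls round the work are solid. World frame = base frame: x ahead of the robot, y to its left, z up, the work surface at z = 0. Lengths are in m, angles in rad, forces in N, time in s.
With the tool pointing down it reaches from about 0.35 to 0.9 m from the base axis. Payload 8.1 kg.
Tool frame: the origin (TCP) lies at the very end of the fingers, on their centre line; the grasp point (between the pads) lies 19 mm behind it; z points along the fingers, y is the line along which they close (so a half turn about z gives the same grasp; the last joint's range is limited). The gripper opens to 92 mm and grips with 3 to 60 N. Pads are 19 mm wide; open, the fingers measure 130 mm over their backs; the gripper's body (75 mm by 190 mm) begins 47 mm behind the grasp point.
Start: joints at [1.026, 0.434, 0.025, 1.573, -0.012, 1.134, -0.075], TCP at [0.267, -0.565, 0.227] pointing down, gripper open.
Joint ranges: [-2.62, 2.62], [-0.44, 2.09], [-1.27, 1.32], [0.08, 2.57], [-1.32, 4.46], [0.12, 2], [-2.74, 2.74]. Speed limits (rad/s): [2.22, 2.22, 3.01, 3.01, 3.14, 3.14, 3.14].

## Interface

Orientations are given as a rotation vector (axis times angle).
In Python, from cell import readout, cams, job gives the robot as it stands.
- The arm moves only by the tool drive_tool, never from a script. Its argument "commands" is a list of rows, each a list of 3 entries, a list of its own where there are three numbers: the turn, a rotation vector about the tool's x, y, z in rad, then the shift along the tool's x, y, z in cm, then the gripper's target within -1 to 1 (fully open at 1, half-way at 0, shut at -1). A call has 1 to 20 rows; each row is the pose to reach, as a shift and turn from the pose commanded when the call began, along the tool's axes at that moment; what a row does not reach only later rows make up. A row lasts 1/12 s, in which the tool goes at most 41.7 mm and 7.16 degrees, less where a joint would pass 70% of its speed; a pose out of reach is approached as far as the arm can. A call with a gripper value outside its range is refused whole. The fingers move at their own pace and stop on an object; "newtons" is the grip in N (left out, the last holds). Time passes only in rows, so rows that repeat a pose let the fingers close. It gives the time, the measured TCP pose, the force, the opening and the grip force at its end, in the units of the state.
- readout.observe(): the state, without advancing time (a new reading comes with each control period).
- cams.get_image(name): name is "scene" or "top" or "wrist"; returns the picture (420x560x3 uint8, blue, green, red); there is no depth.
- cams.camera_info(name): a dict with "camera_matrix" (3x3 intrinsics, pixels), "k1" (the pictures are not rectified: a ray, as slopes to the right and down, at radius r is drawn at 1 + k1 r^2 times it, then the intrinsics apply), "R" (3x3) and "t" (3): a world point X has camera coordinates R X + t. Camera axes: x right, y down, z forward; pixel columns grow to the right and rows downward; lengths in m; the calibration is good to about 2 mm. A picture is of the moment at which its call begins: read the wrist's pose just before it. camera_info takes no time and is no camera call; for the wrist camera it gives the pose at the moment of the call.
- job.sign_off(): hands the job in; it is judged then, once.
The state is a dict: "clock": time; "joints": joint angles; "dq": joint speeds; "joint_efforts": joint torques, N m; "position": TCP position; "ee_rot": TCP orientation; "force": force on the tool from outside, world axes, zero at the start; "ft_torque": the same for the moment, N m; "width": opening from 0.0 (shut) to 1.0 (fully open); "gripper_force": force on a finger pad.
Only numpy, scipy, OpenCV 4.12 (cv2) and the standard library are available. Lean on these libraries where they do the work, as an engineer would, in place of code of your own. Each camera call takes 0.05 s, during which the arm holds its last target. There are 200 camera calls.

## Working session

There is one attempt and no reset: what is moved stays moved. The work goes in short steps, Python scripts to look and compute and a tool call to move; the robot and the scene stay as the last step left them, time stands still between calls to the robot, and variables do not carry over. Pictures are saved under pics/ and viewed, at most 10 in all, crops included, and the job is handed in when it is done.

Besides the shell and the picture viewer there is one more tool, called after "Request:" as name(argument=value, ...), one argument or row to a line, values as JSON. drive_tool: Moves the arm, as the interface text tells. Its arguments: {"type":"object","properties":{"commands":{"type":"array"},"newtons":{"type":"number"}},"required":["commands"]}

```bash
mkdir -p pics; cat > h.py <<'E'
import numpy as np, cv2
from cell import readout, cams, job
def snap(n,f):
    i=cams.get_image(n); cv2.imwrite('pics/'+f,i); return i
def proj(n,X):
    c=cams.camera_info(n); p=np.atleast_2d(X)@np.array(c['R']).T+np.array(c['t']); s=p[:,:2]/p[:,2:]
    s=s*(1+c['k1']*(s**2).sum(1,keepdims=True)); K=np.array(c['camera_matrix']); return s@K[:2,:2].T+K[:2,2]
def unproj(n,uv,z):
    c=cams.camera_info(n);K=np.array(c['camera_matrix']);R=np.array(c['R']);t=np.array(c['t'])
    s=cv2.undistortPoints(np.array(uv,float).reshape(-1,1,2),K,np.array([c['k1'],0,0,0.]))[:,0]
    d=np.c_[s,np.ones(len(s))]@R; o=-R.T@t
    return o+d*((z-o[2])/d[:,2])[:,None]
E
python3 - <<'E'
from h import *
snap('top','top1.png');snap('scene','scene1.png')
o=readout.observe();print(o['clock'],o['position'],o['ee_rot'],o['force'])
for n in('top','scene'):
    c=cams.camera_info(n);print(n,c['k1'],-np.array(c['R']).T@c['t'])
E
```

```text
0.1 [ 0.26700041 -0.56461351  0.22602179] [-3.06396808e+00 -6.87948703e-01  6.70736535e-04] [-0.12000741 -0.23811616 -0.3072503 ]
top -0.16134620314739453 [0.44373776 0.02434718 1.504711  ]
scene -0.001634634853108798 [0.12672245 0.66364544 0.46738441]
```

View pics/top1.png

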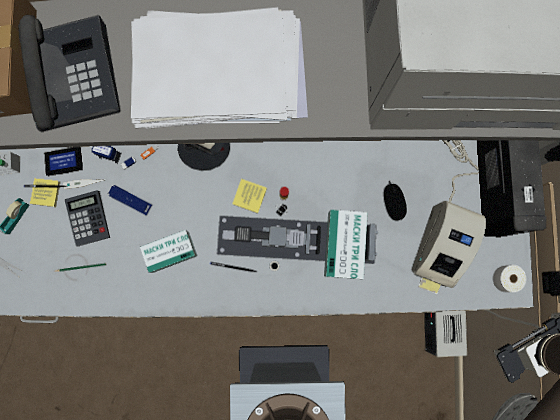

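View pics/scene1.png

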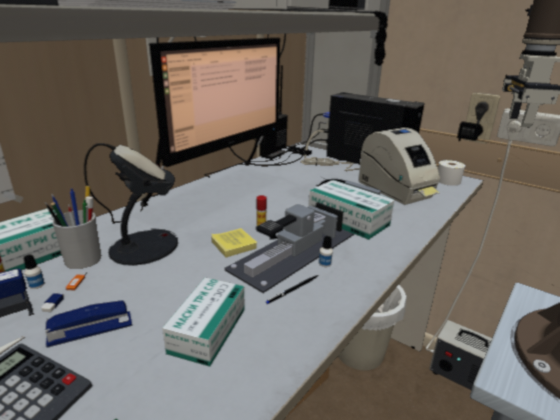

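The top view shows the clamp plate from (218,235) to about (380,245), with the jaw closing to the right of the image. The carton is at (347,243) and the smaller look-alike at (168,250). I'll zoom in on the clamp.

```bash
python3 - <<'E'
from h import *
i=cv2.imread('pics/top1.png')[170:290,205:395]
cv2.imwrite('pics/top1c.png',cv2.resize(i,None,fx=4.2,fy=4.2,interpolation=cv2.INTER_CUBIC))
print(unproj('top',[[218,216],[217,256],[380,240]],0.008))
E
```

```text
[[ 0.62057343  0.18797817  0.008     ]
 [ 0.50782365  0.19147327  0.008     ]
 [ 0.54409083 -0.26769233  0.008     ]]
```

View pics/top1c.png

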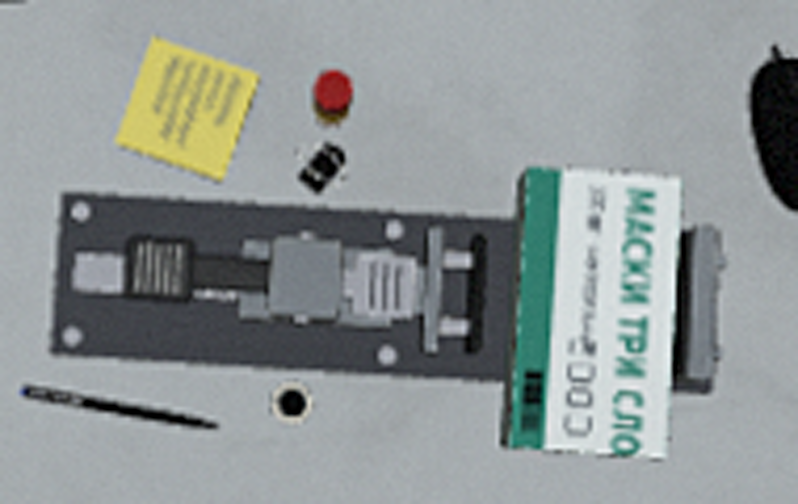

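```bash
cat >> h.py <<'E'
def crop(p): return np.array([205,170])+np.array(p,float)/4.2
E
python3 - <<'E'
from h import *
from scipy.optimize import least_squares
# model pts clamp frame (x,y,z): clamp y: x to right in image, z up => y up in image
M=np.array([[-.165,.055,.008],[-.165,-.055,.008],[-.1,0,.096],[-.03,.025,.1],[-.03,-.025,.1],[.016,.025,.1],[.016,-.025,.1],[.042,0,.071],[.08,.0,.068]])
P=crop([[65,195],[52,352],[158,268],[270,236],[268,315],[343,238],[341,318],[386,283],[438,290]])
def W(q,M):
    c,s=np.cos(q[2]),np.sin(q[2]); return M@np.array([[c,s,0],[-s,c,0],[0,0,1]])+[q[0],q[1],0]
f=lambda q:(proj('top',W(q,M))-P).ravel()
r=least_squares(f,[.55,.02,-1.6],loss='soft_l1');q=r.x;print(q,r.fun.reshape(-1,2).round(1).tolist())
np.save('q.npy',q)
print('paddle',W(q,M[2:3]),'lever',W(q,M[7:8]),'hump',W(q,np.array([[-.007,0,.1]])))
# carton top corners
print(unproj('top',crop([[527,168],[682,178],[665,458],[505,447],[692,290]]),.07))
for n,p,z in (('glue',[333,87],.088),('corr',[292,403],.065),('clip',[322,168],.02)):
    w=unproj('top',crop([p]),z)[0]; c,s=np.cos(q[2]),np.sin(q[2]);d=w[:2]-q[:2];print(n,w,d@[c,s],d@[-s,c])
j=cams.camera_info('wrist');print(np.array(j['camera_matrix'])[0,0])
E
```

```text
[ 0.55376311  0.01441354 -1.64565805] [[2.2, -0.6], [2.6, 0.9], [-0.3, 0.1], [-0.0, -0.3], [-0.6, -0.2], [0.0, 0.2], [-0.6, 0.1], [-1.3, 0.3], [0.4, -0.5]]
paddle [[0.56124229 0.11413346 0.096     ]] lever [[ 0.55062186 -0.02746882  0.071     ]] hump [[0.55428665 0.02139394 0.1       ]]
[[ 0.62406731 -0.12358522  0.07      ]
 [ 0.61572833 -0.22399776  0.07      ]
 [ 0.43606411 -0.20663533  0.07      ]
 [ 0.44542152 -0.10441381  0.07      ]
 [ 0.54310675 -0.22774307  0.07      ]]
glue [0.67621481 0.00077978 0.088     ] 0.0044371915738510796 0.12312842912803132
corr [0.4761315  0.03062035 0.065     ] -0.010355203179461231 -0.07862631526913758
clip [0.63284044 0.00807145 0.02      ] 0.00040999879947479893 0.079330178652812
311.5039744589872
```

```bash
cat >> h.py <<'E'
from scipy.spatial.transform import Rotation as Ro
def go(x,y,z,yaw=True):
    "tool-frame shift (cm) and turn to bring measured TCP to clamp-frame point, tool x along... tool y = clamp y"
    q=np.load('q.npy');o=readout.observe();R=Ro.from_rotvec(o['ee_rot'])
    c,s=np.cos(q[2]),np.sin(q[2]);t=np.array([q[0]+c*x-s*y,q[1]+s*x+c*y,z])
    Y=np.array([-s,c,0]);Z=np.array([0,0,-1.]);G=Ro.from_matrix(np.c_[np.cross(Y,Z),Y,Z])
    print('clamp pose',tocl(o['position']).round(4),'F',np.round(o['force'],1),'t',round(o['clock'],2))
    print('turn',(R.inv()*G).as_rotvec().round(3),'shift cm',(100*R.inv().apply(t-o['position'])).round(2))
def tocl(w):
    q=np.load('q.npy');c,s=np.cos(q[2]),np.sin(q[2]);d=np.array(w)-[q[0],q[1],0];return np.array([c*d[0]+s*d[1],-s*d[0]+c*d[1],d[2]])
E
python3 -c "
from h import *
go(-.1,0,.26)"
```

```text
clamp pose [ 0.5989 -0.2427  0.226 ] F [-0.1 -0.2 -0.3] t 0.1
turn [-1.000e-03 -1.000e-03 -1.054e+00] shift cm [ 55.62 -48.79  -3.34]
```

Request:
drive_tool(
  commands=[
    [[0,0,0],[2,-2,-4],-1],
    [[0,0,-0.1],[5,-4,-6],-1],
    [[0,0,-1.054],[55.6,-48.8,-3.3],-1],
    [[0,0,-1.054],[55.6,-48.8,-3.3],-1],
    [[0,0,-1.054],[55.6,-48.8,-3.3],-1],
    [[0,0,-1.054],[55.6,-48.8,-3.3],-1],
    [[0,0,-1.054],[55.6,-48.8,-3.3],-1],
    [[0,0,-1.054],[55.6,-48.8,-3.3],-1],
    [[0,0,-1.054],[55.6,-48.8,-3.3],-1],
    [[0,0,-1.054],[55.6,-48.8,-3.3],-1],
    [[0,0,-1.054],[55.6,-48.8,-3.3],-1],
    [[0,0,-1.054],[55.6,-48.8,-3.3],-1],
    [[0,0,-1.054],[55.6,-48.8,-3.3],-1],
    [[0,0,-1.054],[55.6,-48.8,-3.3],-1],
    [[0,0,-1.054],[55.6,-48.8,-3.3],-1],
    [[0,0,-1.054],[55.6,-48.8,-3.3],-1],
    [[0,0,-1.054],[55.6,-48.8,-3.3],-1],
    [[0,0,-1.054],[55.6,-48.8,-3.3],-1],
    [[0,0,-1.054],[55.6,-48.8,-3.3],-1],
    [[0,0,-1.054],[55.6,-48.8,-3.3],-1],
  ],
)

```text
clock: 1.77
position: [0.5613, 0.119, 0.259]
ee_rot: [-2.294, -2.142, -0.002]
force: [-0.8, -0.6, -0.1]
width: 0.004
gripper_force: 0.0
```

```bash
python3 -c "
from h import *
i=snap('wrist','w1.png');go(-.1,0,.106)
q=np.load('q.npy')
c=cams.camera_info('wrist');print('cam clamp',tocl(-np.array(c['R']).T@c['t']))"
```

```text
clamp pose [-0.1017 -0.0004  0.259 ] F [-1.4 -2.   0.6] t 1.82
turn [-0.001 -0.001  0.004] shift cm [-0.18  0.06 15.3 ]
cam clamp [-0.17168944 -0.00189667  0.41602699]
```

View pics/w1.png

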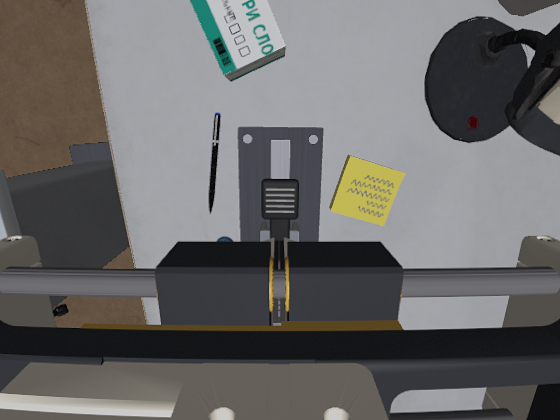

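The wrist view shows the paddle plate spanning (262,179) to (299,219), and the base's rear edge from (239,128) to (322,128). I'll use these points to check the fit.

```bash
python3 -c "
from h import *
print(tocl(unproj('wrist',[[262,179],[298,179],[262,219],[299,219]],.096)[0]))
for p in unproj('wrist',[[262,179],[298,179],[262,219],[299,219]],.096): print(tocl(p).round(4))
for p in unproj('wrist',[[239,128],[322,128]],.008): print(tocl(p).round(4))
print(proj('top',unproj('wrist',[[239,128],[322,128]],.008)))
go(-.1,0,.106)
"
```

```text
[-0.11718682 -0.01944316  0.096     ]
[-0.1172 -0.0194  0.096 ]
[-0.1173  0.0179  0.096 ]
[-0.0738 -0.0199  0.096 ]
[-0.0739  0.0198  0.096 ]
[-0.1678 -0.0529  0.008 ]
[-0.1682  0.0528  0.008 ]
[[219.02040624 253.93477704]
 [221.45320738 216.50440168]]
clamp pose [-0.1017 -0.0004  0.259 ] F [-1.4 -2.   0.6] t 1.82
turn [-0.001 -0.001  0.004] shift cm [-0.18  0.06 15.3 ]
```

Request:
drive_tool(
  commands=[
    [[0,0,0.004],[-0.2,0,4],-1],
    [[0,0,0.004],[-0.2,0,8],-1],
    [[0,0,0.004],[-0.2,0,11],-1],
    [[0,0,0.004],[-0.2,0,13],-1],
    [[0,0,0.004],[-0.2,0,14.5],-1],
    [[0,0,0.004],[-0.2,0,15.3],-1],
    [[0,0,0.004],[-0.2,0,15.3],-1],
    [[0,0,0.004],[-0.2,0,15.3],-1],
  ],
)

```text
clock: 2.48
position: [0.5612, 0.1107, 0.1071]
ee_rot: [2.309, 2.13, -0.001]
force: [-0.6, 0.7, 0.1]
width: 0.006
gripper_force: 0.0
```

```bash
python3 -c "
from h import *
go(-.1,0,.062)"
```

```text
clamp pose [-0.0966  0.0002  0.1071] F [-0.6  0.7  0.1] t 2.48
turn [ 0.     0.001 -0.005] shift cm [ 0.34 -0.02  4.51]
```

Request:
drive_tool(
  commands=[
    [[0,0,0],[0.3,0,0.5],-1],
    [[0,0,0],[0.3,0,1],-1],
    [[0,0,0],[0.2,0,1.6],-1],
    [[0,0,0],[0.1,0,2.2],-1],
    [[0,0,0],[0,0,2.8],-1],
    [[0,0,0],[-0.1,0,3.4],-1],
    [[0,0,0],[-0.2,0,3.9],-1],
    [[0,0,0],[-0.3,0,4.3],-1],
    [[0,0,0],[-0.4,0,4.5],-1],
    [[0,0,0],[-0.4,0,4.5],-1],
    [[0,0,0],[-0.4,0,4.5],-1],
    [[0,0,0],[-0.4,0,4.5],-1],
  ],
)

```text
clock: 3.48
position: [0.5617, 0.1069, 0.0624]
ee_rot: [2.307, 2.13, 0.001]
force: [-0.7, -2.0, 7.6]
width: 0.004
gripper_force: 3.2
```

```bash
python3 -c "
from h import *
go(-.1,0,.062)"
```

```text
clamp pose [-0.0929  0.001   0.0624] F [-0.7 -2.   7.6] t 3.48
turn [ 0.002  0.001 -0.005] shift cm [ 0.71 -0.11  0.04]
```

Request:
drive_tool(
  commands=[
    [[0,0,0],[0,0,-1],-1],
    [[0,0,0],[0,0,-2],-1],
    [[0,0,0],[0,0,-3],-1],
    [[0,0,0],[0,0,-4],-1],
    [[0,0,0],[0,0,-4.6],-1],
    [[0,0,0],[0,0,-4.6],-1],
    [[0,0,0],[0,0,-4.6],-1],
  ],
)

```text
clock: 4.07
position: [0.5608, 0.1073, 0.1079]
ee_rot: [2.308, 2.131, -0.0]
force: [-0.4, 0.0, -0.7]
width: 0.003
gripper_force: 0.0
```

```bash
python3 -c "
from h import *
i=snap('wrist','w2.png');t=snap('top','t2.png')
cv2.imwrite('pics/m2.png',np.hstack([i[:260,150:410],cv2.resize(t[190:280,215:385],None,fx=3,fy=3,interpolation=2)[:260]]))
go(-.093,0,.107)
print(proj('wrist',unproj('wrist',[[280,180]],.096)))"
```

```text
clamp pose [-0.0932 -0.0004  0.1072] F [-0.1  0.1 -0.6] t 4.17
turn [-0.001  0.001 -0.005] shift cm [-0.02  0.04  0.02]
[[280. 180.]]
```

View pics/m2.png

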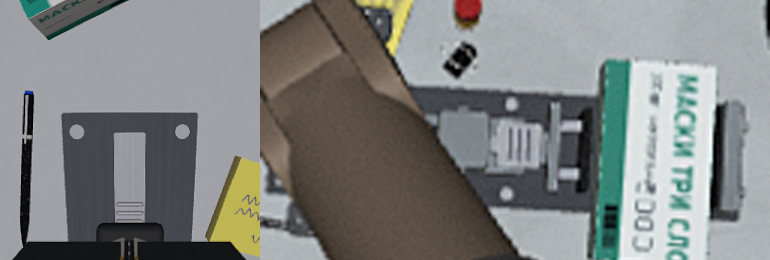

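The wrist crop shows the paddle's rear edge at v≈223. In the top crop the jaw plate and hump have moved about 5 px, which suggests two teeth. I'll measure the shift.

```bash
cat >> h.py <<'E'
def shift(f,box=(185+60,180+46,130,0)):
    "head advance (mm) since top1, by correlating the lever/jaw patch; and carton advance"
    a=cv2.imread('pics/top1.png');b=cv2.imread('pics/'+f);out=[]
    for (u0,u1,v0,v1) in ((285,313,226,250),(272,300,224,250),(330,366,218,270)):
        A=cv2.resize(a[v0:v1,u0:u1],None,fx=8,fy=8,interpolation=2);B=cv2.resize(b[v0-4:v1+6,u0-4:u1+28],None,fx=8,fy=8,interpolation=2)
        m=cv2.matchTemplate(B,A,cv2.TM_CCOEFF_NORMED);_,s,_,l=cv2.minMaxLoc(m)
        out.append((round((l[0]/8-4)*2.74,1),round(float(s),2)))
    print('lever/jaw, hump, carton mm:',out)
E
python3 -c "
from h import *
shift('t2.png')
print(tocl(unproj('wrist',[[280,223]],.096)[0]))"
```

```text
lever/jaw, hump, carton mm: [(13.4, 0.95), (13.7, 0.82), (0.0, 1.0)]
[-0.10936278 -0.00106109  0.096     ]
```

```bash
python3 -c "
from h import *
i=cv2.imread('pics/w2.png');print(i[105:120,230:232].mean((1,2)).astype(int),i[215:232,275:280].mean((1,2)).astype(int))
for u in (212,347): print(tocl(unproj('wrist',[[u,113]],.008)[0]))
for z in (.096,.086):print(tocl(unproj('wrist',[[280,223]],z)[0]))
"
```

```text
[164 164 163 163 163 164 167 125  70  70  72  72  71  71  72] [139 157 156 149 102 125 149 109   3  15  21  24  27  31  34  37  39]
[-0.17269405 -0.05439469  0.008     ]
[-0.17218263  0.0525485   0.008     ]
[-0.10936278 -0.00106109  0.096     ]
[-0.10615172 -0.00103945  0.086     ]
```

Request:
drive_tool(
  commands=[
    [[0,0,0],[-0.6,0,0.5],-1],
    [[0,0,0],[-0.6,0,1],-1],
    [[0,0,0],[-0.7,0,1.6],-1],
    [[0,0,0],[-0.8,0,2.2],-1],
    [[0,0,0],[-0.9,0,2.8],-1],
    [[0,0,0],[-1,0,3.4],-1],
    [[0,0,0],[-1.1,0,3.9],-1],
    [[0,0,0],[-1.2,0,4.3],-1],
    [[0,0,0],[-1.3,0,4.5],-1],
    [[0,0,0],[-1.3,0,4.5],-1],
    [[0,0,0],[-1.3,0,4.5],-1],
    [[0,0,0],[-1.3,0,4.5],-1],
  ],
)

```text
clock: 5.17
position: [0.5601, 0.0937, 0.0626]
ee_rot: [2.307, 2.13, -0.001]
force: [-0.4, -2.9, 7.9]
width: 0.002
gripper_force: 3.3
```

```bash
python3 -c "
from h import *
go(-.08,0,.0625)"
```

```text
clamp pose [-0.0796  0.0004  0.0626] F [-0.4 -2.9  7.9] t 5.17
turn [ 0.001  0.001 -0.005] shift cm [ 0.04 -0.04  0.01]
```

Request:
drive_tool(
  commands=[
    [[0,0,0],[0,0,-1],-1],
    [[0,0,0],[0,0,-2],-1],
    [[0,0,0],[0,0,-3],-1],
    [[0,0,0],[0,0,-4],-1],
    [[0,0,0],[0,0,-4.6],-1],
    [[0,0,0],[0,0,-4.6],-1],
    [[0,0,0],[0,0,-4.6],-1],
  ],
)

```text
clock: 5.75
position: [0.5598, 0.0944, 0.1089]
ee_rot: [2.308, 2.131, -0.0]
force: [-0.1, -0.1, -1.1]
width: 0.007
gripper_force: 0.0
```

```bash
python3 -c "
from h import *
i=snap('wrist','w3.png');t=snap('top','t3.png');shift('t3.png')
go(-.08,0,.107)
g=i[:,275:280].mean((1,2));print([ (v,int(g[v])) for v in range(205,245)])"
```

```text
lever/jaw, hump, carton mm: [(21.6, 0.93), (21.6, 0.74), (0.0, 1.0)]
clamp pose [-0.0802 -0.0004  0.1083] F [-0.  -0.3  0.3] t 5.85
turn [-0.001  0.001 -0.005] shift cm [-0.02  0.04  0.13]
[(205, 171), (206, 131), (207, 133), (208, 160), (209, 159), (210, 154), (211, 119), (212, 114), (213, 134), (214, 4), (215, 15), (216, 21), (217, 25), (218, 29), (219, 33), (220, 36), (221, 39), (222, 42), (223, 45), (224, 47), (225, 47), (226, 47), (227, 47), (228, 47), (229, 47), (230, 45), (231, 43), (232, 74), (233, 132), (234, 145), (235, 137), (236, 87), (237, 41), (238, 45), (239, 44), (240, 37), (241, 21), (242, 30), (243, 44), (244, 44)]
```

Request:
drive_tool(
  commands=[
    [[0,0,0],[0,0,0.6],-1],
    [[0,0,0],[0,0,1.1],-1],
    [[0,0,0],[-0.1,0,1.7],-1],
    [[0,0,0],[-0.2,0,2.3],-1],
    [[0,0,0],[-0.3,0,2.9],-1],
    [[0,0,0],[-0.4,0,3.5],-1],
    [[0,0,0],[-0.5,0,4],-1],
    [[0,0,0],[-0.6,0,4.4],-1],
    [[0,0,0],[-0.7,0,4.6],-1],
    [[0,0,0],[-0.7,0,4.6],-1],
    [[0,0,0],[-0.7,0,4.6],-1],
    [[0,0,0],[-0.7,0,4.6],-1],
  ],
)

```text
clock: 6.85
position: [0.5599, 0.0863, 0.0632]
ee_rot: [2.307, 2.129, -0.001]
force: [-2.1, -5.3, 15.2]
width: 0.008
gripper_force: 6.2
```

```bash
python3 -c "
from h import *
t=snap('top','t4d.png');shift('t4d.png');go(-.073,0,.0625)"
```

```text
lever/jaw, hump, carton mm: [(32.2, 0.92), (32.2, 0.71), (4.1, 0.97)]
clamp pose [-0.0722  0.0007  0.0632] F [-1.8 -4.5 14.3] t 6.9
turn [ 0.001  0.002 -0.005] shift cm [ 0.08 -0.07  0.07]
```

Request:
drive_tool(
  commands=[
    [[0,0,0],[0,0,-1],-1],
    [[0,0,0],[0,0,-2],-1],
    [[0,0,0],[0,0,-3],-1],
    [[0,0,0],[0,0,-4],-1],
    [[0,0,0],[0,0,-4.6],-1],
    [[0,0,0],[0,0,-4.6],-1],
    [[0,0,0],[0,0,-4.6],-1],
  ],
)

```text
clock: 7.48
position: [0.559, 0.0874, 0.1087]
ee_rot: [2.308, 2.131, -0.001]
force: [-0.1, 0.1, -0.6]
width: 0.005
gripper_force: 0.0
```

```bash
python3 -c "
from h import *
i=snap('wrist','w4.png');t=snap('top','t4.png');shift('t4.png')
go(-.073,0,.107)"
```

```text
lever/jaw, hump, carton mm: [(30.1, 0.91), (30.1, 0.74), (4.1, 0.97)]
clamp pose [-0.0732 -0.0006  0.1081] F [-0.9 -0.   0.1] t 7.58
turn [-0.001  0.001 -0.004] shift cm [-0.02  0.06  0.11]
```

Request:
drive_tool(
  commands=[
    [[0,0,0],[0,0,0.6],-1],
    [[0,0,0],[0,0,1.1],-1],
    [[0,0,0],[-0.1,0,1.6],-1],
    [[0,0,0],[-0.2,0,2.1],-1],
    [[0,0,0],[-0.3,0,2.6],-1],
    [[0,0,0],[-0.4,0,3.1],-1],
    [[0,0,0],[-0.5,0,3.6],-1],
    [[0,0,0],[-0.6,0,4],-1],
    [[0,0,0],[-0.7,0,4.3],-1],
    [[0,0,0],[-0.7,0,4.5],-1],
    [[0,0,0],[-0.7,0,4.6],-1],
    [[0,0,0],[-0.7,0,4.6],-1],
  ],
)

```text
clock: 8.58
position: [0.5592, 0.0784, 0.0636]
ee_rot: [2.307, 2.128, -0.003]
force: [-4.4, -6.7, 21.2]
width: 0.004
gripper_force: 8.6
```

```bash
python3 -c "
from h import *
t=snap('top','t5d.png');shift('t5d.png');go(-.066,0,.0625)"
```

```text
lever/jaw, hump, carton mm: [(38.0, 0.79), (38.4, 0.72), (4.1, 0.97)]
clamp pose [-0.0642  0.0006  0.0636] F [-3.8 -6.3 20.3] t 8.63
turn [ 0.001  0.003 -0.006] shift cm [ 0.18 -0.06  0.11]
```

Request:
drive_tool(
  commands=[
    [[0,0,0],[0,0,-1],-1],
    [[0,0,0],[0,0,-2],-1],
    [[0,0,0],[0,0,-3],-1],
    [[0,0,0],[0,0,-4],-1],
    [[0,0,0],[0,0,-4.8],-1],
    [[0,0,0],[0,0,-5.5],-1],
    [[0,0,0],[0,0,-6],-1],
    [[0,0,0],[0,0,-6],-1],
  ],
)

```text
clock: 9.3
position: [0.559, 0.0808, 0.1236]
ee_rot: [2.307, 2.131, 0.001]
force: [0.3, 0.5, 0.4]
width: 0.005
gripper_force: 0.0
```

```bash
python3 -c "
from h import *
t=snap('top','t5.png');shift('t5.png')
cv2.imwrite('pics/m5.png',cv2.resize(t[200:280,255:385],None,fx=6,fy=6,interpolation=2))
go(.048,0,.125)"
```

```text
lever/jaw, hump, carton mm: [(37.0, 0.81), (43.8, 0.73), (4.1, 0.97)]
clamp pose [-0.0665  0.      0.123 ] F [0.4 0.5 0.2] t 9.35
turn [ 0.001  0.    -0.005] shift cm [-11.45   0.05  -0.2 ]
```

View pics/m5.png

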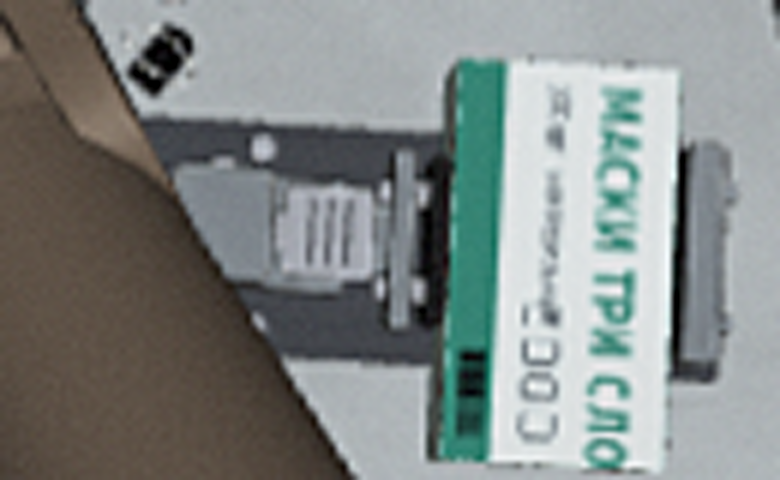

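Head is now about 35 mm on from its start. The jaw plate front (412) to carton rear (450) gap is about 17 mm, so the springs are compressed about 11 mm, or roughly 18 N. I'll move over the lever while the grip holds.

Request:
drive_tool(
  commands=[
    [[0,0,0],[-2,0,0],-1],
    [[0,0,0],[-5,0,0],-1],
    [[0,0,0],[-8,0,0],-1],
    [[0,0,0],[-11,0,0],-1],
    [[0,0,0],[-13,0,0],-1],
    [[0,0,0],[-13.6,0,0],-1],
    [[0,0,0],[-13.6,0,0],-1],
    [[0,0,0],[-13.6,0,0],-1],
    [[0,0,0],[-13.6,0,0],-1],
    [[0,0,0],[-13.6,0,0],-1],
    [[0,0,0],[-13.6,0,0],-1],
    [[0,0,0],[-13.6,0,0],-1],
    [[0,0,0],[-13.6,0,0],-1],
    [[0,0,0],[-13.6,0,0],-1],
    [[0,0,0],[-13.6,0,0],-1],
    [[0,0,0],[-13.6,0,0],-1],
    [[0,0,0],[-13.6,0,0],-1],
    [[0,0,0],[-13.6,0,0],-1],
    [[0,0,0],[-13.6,0,0],-1],
    [[0,0,0],[-13.6,0,0],-1],
  ],
)

```text
clock: 11.02
position: [0.5479, -0.0547, 0.1227]
ee_rot: [2.307, 2.132, -0.0]
force: [-0.1, 0.1, 0.4]
width: 0.003
gripper_force: 0.0
```

```bash
python3 -c "
from h import *
snap('scene','s6.png');i=cv2.imread('pics/s6.png')[160:290,220:410];w=snap('wrist','w6.png')
cv2.imwrite('pics/m6.png',np.hstack([cv2.resize(i,None,fx=2.6,fy=2.6,interpolation=2),w[:338,140:420]]))
go(.070,0,.08)"
```

```text
clamp pose [ 0.0693 -0.0007  0.1227] F [-0.3  0.7 -0.1] t 11.12
turn [-0.     0.    -0.004] shift cm [-0.07  0.07  4.27]
```

View pics/m6.png

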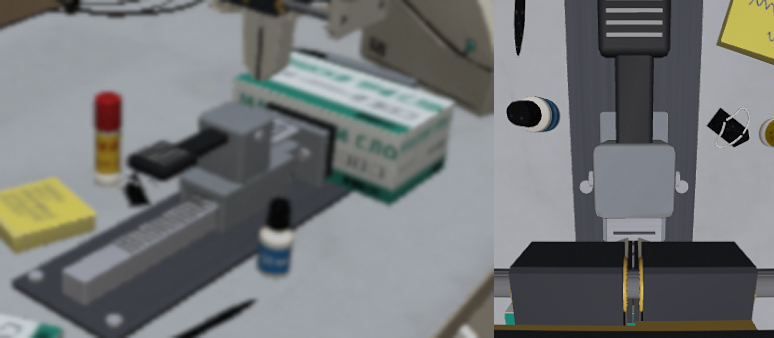

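The wrist view shows the hump's front top edge at v≈218, with the lever pad in front of it. The fingertips sit just ahead of that, centred.

```bash
python3 -c "
from h import *
for uv in ([600-494+140,218],[672-494+140,218],[636-494+140,142]): print(tocl(unproj('wrist',[uv],.1)[0]).round(4))
i=cv2.imread('pics/w6.png');print(i[205:245,285].mean(1).astype(int))
print(readout.observe()['clock'])"
```

```text
[ 0.0536 -0.0218  0.1   ]
[0.0538 0.0216 0.1   ]
[ 0.0087 -0.      0.1   ]
[131 132 131 131 132 131 131 132 132 131 128 124 125 142 161 159 161 163
 164 163 161 160 162 164 164 161 128  61  80 123 170 167 155  92  96  99
 100 101 100 101]
11.1167
```

Request:
drive_tool(
  commands=[
    [[0,0,0],[0,0.05,0.5],-1],
    [[0,0,0],[0,0.05,1.2],-1],
    [[0,0,0],[0,0.05,2],-1],
    [[0,0,0],[0,0.05,2.8],-1],
    [[0,0,0],[0,0.05,3.5],-1],
    [[0,0,0],[0,0.05,4],-1],
    [[0,0,0],[0,0.05,4.4],-1],
    [[0,0,0],[0,0.05,4.4],-1],
    [[0,0,0],[0,0.05,4.4],-1],
    [[0,0,0],[0,0.05,4.4],-1],
    [[0,0,0],[0,0.05,4.4],-1],
    [[0,0,0],[0,0.05,4.4],-1],
    [[0,0,0],[0,0.05,4.4],-1],
    [[0,0,0],[0,0.05,4.4],-1],
    [[0,0,0],[0,0.05,4.4],-1],
    [[0,0,0],[0,0.05,4.4],-1],
    [[0,0,0],[0,0.05,4.4],-1],
    [[0,0,0],[0,0.05,4.4],-1],
    [[0,0,0],[0,0.05,4.4],-1],
    [[0,0,0],[0,0.05,4.4],-1],
  ],
)

```text
clock: 12.78
position: [0.5484, -0.0547, 0.0787]
ee_rot: [2.308, 2.132, -0.0]
force: [-0.6, -1.0, -0.9]
width: 0.008
gripper_force: 0.0
```

```bash
python3 -c "
from h import *
go(.070,0,.064)"
```

```text
clamp pose [ 0.0693 -0.0002  0.0787] F [-0.6 -1.  -0.9] t 12.78
turn [-0.     0.    -0.004] shift cm [-0.07  0.02  1.47]
```

Request:
drive_tool(
  commands=[
    [[0,0,0],[0,0,0.2],-1],
    [[0,0,0],[0,0,0.4],-1],
    [[0,0,0],[0,0,0.6],-1],
    [[0,0,0],[0,0,0.7],-1],
    [[0,0,0],[0,0,0.8],-1],
    [[0,0,0],[0,0,0.9],-1],
    [[0,0,0],[0,0,1.0],-1],
    [[0,0,0],[0,0,1.1],-1],
    [[0,0,0],[0,0,1.2],-1],
    [[0,0,0],[0,0,1.3],-1],
    [[0,0,0],[0,0,1.4],-1],
    [[0,0,0],[0,0,1.5],-1],
    [[0,0,0],[0,0,1.5],-1],
  ],
)

```text
clock: 13.87
position: [0.5484, -0.0551, 0.0636]
ee_rot: [2.308, 2.131, -0.001]
force: [-0.4, -2.2, 2.0]
width: 0.001
gripper_force: 1.4
```

```bash
python3 -c "
from h import *
w=snap('wrist','w7.png');go(.070,0,.064)
print(w[190:245,285].mean(1).astype(int))"
```

```text
clamp pose [ 0.0696 -0.0001  0.0637] F [-0.6 -2.3  2.6] t 13.92
turn [ 0.     0.    -0.005] shift cm [-0.04  0.01 -0.03]
[136 137 136 136 137 136 137 137 136 137 136 136 136 135 136 136 136 136
 135 136 135 135 135 135 134 135 135 135 135 135 135 135 134 135 135 136
 135 134 132 130 122 125 172 167 163 163 165 159 112  98 101 103 103 104
 104]
```

```bash
python3 -c "
from h import *
print(tocl(unproj('wrist',[[285,230]],.1)[0]).round(4))
t=snap('top','t7.png');shift('t7.png')"
```

```text
[0.0412 0.0011 0.1   ]
lever/jaw, hump, carton mm: [(28.1, 0.23), (-10.3, 0.21), (5.1, 0.38)]
```

Request:
drive_tool(
  commands=[
    [[0,0,0],[0.3,0,0],-1],
    [[0,0,0],[0.6,0,-0.03],-1],
    [[0,0,0],[0.9,0,-0.06],-1],
    [[0,0,0],[1.2,0,-0.1],-1],
    [[0,0,0],[1.5,0,-0.14],-1],
    [[0,0,0],[1.8,0,-0.18],-1],
    [[0,0,0],[2.0,0,-0.2],-1],
    [[0,0,0],[2.2,0,-0.2],-1],
    [[0,0,0],[2.4,0,-0.2],-1],
    [[0,0,0],[2.6,0,-0.2],-1],
    [[0,0,0],[2.8,0,-0.2],-1],
  ],
)

```text
clock: 14.88
position: [0.5506, -0.0264, 0.0657]
ee_rot: [-2.307, -2.132, -0.0]
force: [-0.2, -2.1, 2.4]
width: 0.009
gripper_force: 1.7
```

```bash
python3 -c "
from h import *
w=snap('wrist','w8.png');go(.021,0,.0655)
print(w[190:245,285].mean(1).astype(int));print(tocl(unproj('wrist',[[285,230]],.1)[0]).round(4))"
```

```text
clamp pose [ 0.0405 -0.0001  0.0657] F [-0.  -2.6  2.5] t 14.93
turn [ 0.    -0.    -0.004] shift cm [1.95 0.   0.02]
[139 139 139 139 139 139 140 139 140 139 139 139 139 139 139 140 139 139
 140 139 140 140 140 140 140 139 140 139 139 139 139 139 139 140 139 140
 139 139 139 138 138 138 138 139 138 138 138 138 138 138 138 138 138 138
 138]
[0.0128 0.0012 0.1   ]
```

Request:
drive_tool(
  commands=[
    [[0,0,0],[0.3,0,0],-1],
    [[0,0,0],[0.6,0,0],-1],
    [[0,0,0],[0.9,0,0],-1],
    [[0,0,0],[1.2,0,0],-1],
    [[0,0,0],[1.4,0,0],-1],
    [[0,0,0],[1.5,0,0],-1],
    [[0,0,0],[1.6,0,0],-1],
  ],
)

```text
clock: 15.52
position: [0.5518, -0.0105, 0.0657]
ee_rot: [-2.307, -2.132, -0.0]
force: [0.1, -4.6, 3.5]
width: 0.003
gripper_force: 2.5
```

```bash
python3 -c "
from h import *
w=snap('wrist','w9.png');go(.021,0,.0655)
for j in (6,7,8,9):
  g=cv2.imread(f'pics/w{j}.png')[:245,285].mean(1).astype(int);print(g[60:245:4])"
```

```text
clamp pose [ 0.0248 -0.      0.0657] F [-0.1 -3.5  1.9] t 15.57
turn [-0.    -0.    -0.004] shift cm [0.38 0.   0.02]
[ 56  56  57  57  56  56  55  56  56  56  56  55  55  56  56  55  55  54
  55  54  54  94 134 134 133 133 133 133 133 133 134 134 133 133 132 132
 131 131 132 124 159 163 164  61 167  99 101]
[ 54  54  53  54  54  55  55  54  55  54  55  55  54  54  54  54 115 137
 137 137 136 136 136 137 136 136 136 137 137 137 138 137 137 136 137 136
 136 135 135 135 135 135 132 172 165 101 104]
[ 54  55  57  56  56  56  55  56  55  56  55  55  55  55  55  55  55  53
  55  54  55  55  53  54  96 141 140 139 140 139 139 139 140 139 140 139
 139 140 140 140 139 139 139 138 138 138 138]
[ 55  55  55  56  56  54  56  55  54  55  53  54  55  55  54  55  54  55
  54  54  54  54  54  55  56 113 141 141 140 139 139 139 140 139 139 139
 140 140 140 140 140 140 139 138 138 139 139]
```

Request:
drive_tool(
  commands=[
    [[0,0,0],[0.1,0,0],-1],
    [[0,0,0],[0.2,0,0],-1],
    [[0,0,0],[0.3,0,0],-1],
    [[0,0,0],[0.3,0,0],-1],
  ],
)

```text
clock: 15.9
position: [0.5521, -0.0075, 0.0657]
ee_rot: [-2.307, -2.132, -0.0]
force: [0.1, -4.4, 1.5]
width: 0.002
gripper_force: 2.0
```

Request:
drive_tool(
  commands=[
    [[0,0,0],[0.1,0,0],-1],
    [[0,0,0],[0.2,0,0],-1],
    [[0,0,0],[0.2,0,0],-1],
  ],
)

```text
clock: 16.15
position: [0.5522, -0.0055, 0.0657]
ee_rot: [-2.307, -2.132, -0.0]
force: [-0.1, -2.8, 2.0]
width: 0.004
gripper_force: 2.0
```

Request:
drive_tool(
  commands=[
    [[0,0,0],[0.1,0,0],-1],
    [[0,0,0],[0.2,0,0],-1],
    [[0,0,0],[0.2,0,0],-1],
  ],
)

```text
clock: 16.4
position: [0.5523, -0.0046, 0.0657]
ee_rot: [2.308, 2.131, -0.002]
force: [-0.5, -5.2, 2.2]
width: 0.003
gripper_force: 3.7
```

Request:
drive_tool(
  commands=[
    [[0,0,0],[0.1,0,0],-1],
    [[0,0,0],[0.2,0,0],-1],
    [[0,0,0],[0.2,0,0],-1],
  ],
)

```text
clock: 16.65
position: [0.5523, -0.0046, 0.0657]
ee_rot: [2.308, 2.128, -0.005]
force: [-0.4, -12.1, 5.5]
width: 0.007
gripper_force: 6.6
```

Request:
drive_tool(
  commands=[
    [[0,0,0],[0.1,0,0],-1],
    [[0,0,0],[0.1,0,0],-1],
  ],
)

```text
clock: 16.82
position: [0.5522, -0.0046, 0.0657]
ee_rot: [2.309, 2.127, -0.006]
force: [-1.2, -14.0, 6.3]
width: 0.003
gripper_force: 8.1
```

Request:
drive_tool(
  commands=[
    [[0,0,0],[-0.15,0,0],-1],
    [[0,0,0],[-0.3,0,0],-1],
    [[0,0,0],[-0.4,0,0],-1],
    [[0,0,0],[-0.45,0,-0.3],-1],
    [[0,0,0],[-0.5,0,-0.8],-1],
    [[0,0,0],[-0.5,0,-2],-1],
    [[0,0,0],[-0.5,0,-5],-1],
    [[0,0,0],[-0.5,0,-8],-1],
    [[0,0,0],[-0.5,0,-12],-1],
    [[0,0,0],[-0.5,0,-15],-1],
    [[0,0,0],[12,0,-19],-1],
    [[0,0,0],[12,0,-19],-1],
    [[0,0,0],[12,0,-19],-1],
    [[0,0,0],[12,0,-19],-1],
    [[0,0,0],[12,0,-19],-1],
    [[0,0,0],[12,0,-19],-1],
  ],
)

```text
clock: 18.15
position: [0.5619, 0.1198, 0.2565]
ee_rot: [2.305, 2.134, 0.001]
force: [-0.5, -0.3, -0.4]
width: 0.008
gripper_force: 0.0
```

```bash
python3 -c "
from h import *
w=snap('wrist','w10.png');t=snap('top','t10.png');s=snap('scene','s10.png');shift('t10.png')
go(0,0,.2)
a=cv2.resize(t[190:280,205:385],(400,200),interpolation=2);b=cv2.resize(s[150:300,210:410],(400,300),interpolation=2)
cv2.imwrite('pics/m10.png',np.hstack([np.vstack([a,b]),cv2.resize(w[:280],(400,200))[:].repeat(1,0) if 0 else cv2.copyMakeBorder(cv2.resize(w[:300],(400,214)),0,286,0,0,0)]))"
```

```text
lever/jaw, hump, carton mm: [(-11.0, 0.91), (-11.0, 0.82), (4.1, 0.97)]
clamp pose [-0.1032  0.0005  0.2555] F [ 0.6 -0.4 -1. ] t 18.3
turn [-0.001  0.001 -0.006] shift cm [-1.031e+01  1.000e-02  5.560e+00]
```

View pics/m10.png

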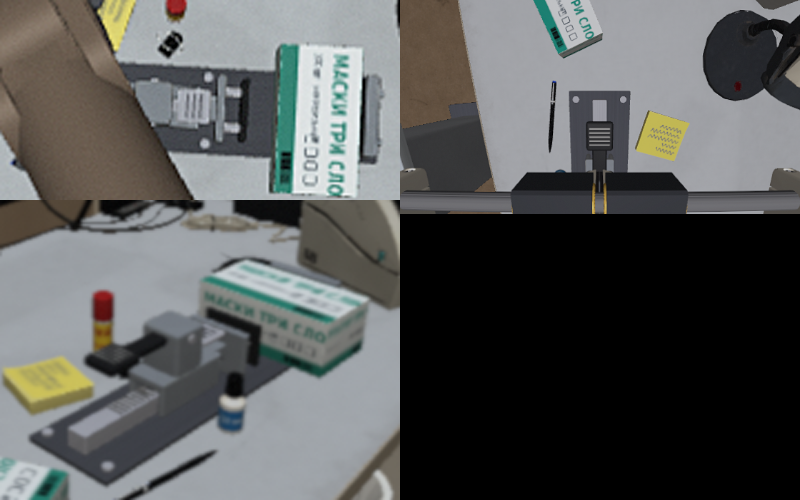

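The carton stands at the stop, the head is back and the bystanders are undisturbed. My correlation hit the limit of its search range, so I'll measure the home position again with a wider one.

```bash
python3 -c "
from h import *
a=cv2.imread('pics/top1.png');b=cv2.imread('pics/t10.png')
A=cv2.resize(a[226:250,285:313],None,fx=8,fy=8,interpolation=2);B=cv2.resize(b[220:256,273:325],None,fx=8,fy=8,interpolation=2)
_,s,_,l=cv2.minMaxLoc(cv2.matchTemplate(B,A,cv2.TM_CCOEFF_NORMED));print((l[0]/8-12)*2.7,s)
w=cv2.imread('pics/w10.png');print([(v,int(w[v,275:285].mean())) for v in range(160,182)]);print([(v,int(w[v,250:262].mean())) for v in range(122,134)])
i=cams.camera_info
for v,z in((128,.008),(170,.096)): print(tocl(unproj('wrist',[[280,v]],z)[0]))"
```

```text
-11.137500000000001 0.912635326385498
[(160, 158), (161, 157), (162, 157), (163, 157), (164, 157), (165, 157), (166, 157), (167, 157), (168, 160), (169, 154), (170, 44), (171, 22), (172, 35), (173, 45), (174, 53), (175, 57), (176, 56), (177, 55), (178, 51), (179, 89), (180, 157), (181, 145)]
[(122, 165), (123, 165), (124, 165), (125, 166), (126, 171), (127, 99), (128, 72), (129, 73), (130, 74), (131, 74), (132, 74), (133, 74)]
[-0.16911615  0.00101337  0.008     ]
[-0.12838999  0.00047224  0.096     ]
```

```bash
python3 -c "
from cell import job
print(job.sign_off())"
```

```text
the job is handed in; nothing more can be done
None
```

The job is handed in at about 18 s on the robot clock: the carton was gripped for over 3 s with the paddle up (squeeze estimated at 18–20 N), then released, and the head was slid back with the lever held down until it met firm resistance at 14 N; the carton stands at the stop and nothing around it was touched.

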